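Find and open the secret panel of a seized casket

ROBOT

A 7-joint arm with a two-finger parallel gripper is mounted at the origin on a cart in front of the work surface, level with it; the furniture and walls round the work are solid. World frame = base frame: x ahead of the robot, y to its left, z up, the work surface at z = 0. Lengths are in mm, angles in rad, forces in N, time in s.
With the tool pointing down it reaches from about 350 to 900 mm from the base axis. Payload 8.1 kg.
Tool frame: the origin (TCP) lies between the finger pads; the fingertips stand 11 mm ahead of it and the grasp point (between the pads) lies 8 mm behind it (robot.nose_length is the z of the fingertips in the tool frame, in mm); z points along the fingers, x is the direction in which the jaws open and shut, and the axes are right-handed (so a half turn about z gives the same grasp; the last joint's range is limited). The gripper opens to 92 mm and grips with 3 to 60 N. Pads are 19 mm wide; open, the fingers measure 130 mm over their backs; the gripper's body (75 mm by 190 mm) begins 47 mm behind the grasp point.
Start: joints at [1.11, 0.434, 0.025, 1.573, -0.012, 1.134, -0.075], TCP at [218.861, -585.441, 237.742] pointing down, gripper open.
Joint ranges: [-2.62, 2.62], [-0.44, 2.09], [-1.27, 1.32], [0.08, 2.57], [-1.32, 4.46], [0.12, 2], [-2.74, 2.74]. Speed limits (rad/s): [2.22, 2.22, 3.01, 3.01, 3.14, 3.14, 3.14].

INTERFACE

Orientations are given as a unit quaternion [w, x, y, z].
In Python, from workcell import robot, viewer, order gives the robot as it stands.
- The arm moves only by the tool apply_moves, never from a script. Its argument "series" is a list that holds one entry, the list of rows, each a list of 7 numbers: the shift along the tool's x, y, z in cm, then the turn, a rotation vector about the tool's x, y, z in degrees, then the finger opening in cm, from 0 to 9.18. A call has 1 to 12 rows; each row shifts and turns the pose as measured when the row begins, along the tool's axes as they then stand; what a row does not reach is not made up. A row lasts 1/8 s, in which the tool goes at most 62.5 mm and 10.7 degrees, less where a joint would pass 70% of its speed; a pose out of reach is approached as far as the arm can. A call with a gripper value outside its range is refused whole. The fingers move at their own pace and stop on an object; the grip force is fixed at half the most. Time passes only in rows, so rows that do not move let the fingers close. It gives the time, the measured TCP pose, the force and the opening at its end, in the units of the state.
- robot.observe(): the state, without advancing time (a new reading comes with each control period).
- viewer.snapshot(name): name is "scene" or "top" or "wrist"; returns the picture (400x640x3 uint8, red, green, blue); there is no depth.
- viewer.get_calibration(name): a dict with "fx", "fy", "cx", "cy" (pixels), "k1" (the pictures are not rectified: a ray, as slopes to the right and down, at radius r is drawn at 1 + k1 r^2 times it, then the intrinsics apply), "R" (3x3) and "t" (3): a world point X has camera coordinates R X + t; the wrist camera has in their place "hand_eye" (4x4, takes a point from camera to tool coordinates, whose origin is the TCP and whose axes are the tool frame's). Camera axes: x right, y down, z forward; pixel columns grow to the right and rows downward; lengths in mm; the calibration is good to about 2 mm. A picture is of the moment at which its call begins: read the wrist's pose just before it. get_calibration takes no time and is no camera call.
- order.finish_job(): hands the job in, once; it reports no verdict.
Trained networks look in the newest picture that a camera, given by its name, has taken for a name from the list of things; names that differ only in an ending like _2 or _b are one class to them, and where a whole thing is asked for, a point or a joint stands for the part that bears it (a point fixed in the world has none). Each returns a list of dicts, best first, with "score" (0 to 1); they miss things now and then, are a little off and sometimes report something else, mostly with a low value. They report only what shows in the picture. A call takes as long as a camera call.
- viewer.recognise(camera, label): "bbox" ([left, top, right, bottom] in pixels, round what is visible of it).
- viewer.regions_of(camera, label): "mask" (400x640 bool, what is visible of it) and "bbox" ([left, top, right, bottom] in pixels, round what is visible of it).
- viewer.spot_point(camera, label): "at" ([column, row] in pixels: a listed point, or the origin of a listed thing).
The state is a dict: "time_s": time; "joints": joint angles; "qvel": joint speeds; "effort": joint torques, N m; "eef_pos": TCP position; "tcp_rot": TCP orientation; "ft_force": force on the tool from outside, world axes, zero at the start; "ft_torque": the same for the moment, N m; "opening": opening from 0.0 (shut) to 1.0 (fully open).
Only numpy, scipy, OpenCV 4.12 (cv2) and the standard library are available. Lean on these libraries where they do the work, as an engineer would, in place of code of your own. Each camera call takes 0.05 s, during which the arm holds its last target.

TASK

One of the four identical panels on top of the seized wooden casket hides a secret compartment. Press the panels near an end with the closed fingertips until you find the one that rocks, then push its dipping end down until the panel stands open as far as it goes, and draw back. Nothing is to be grasped or lifted: leave the bottle, jar and brush beside the casket where they are.

Things in the scene. Friction and masses are not known exactly. Their poses are not given: they have to be found in the camera images.
- casket: dark wooden casket, 240 (its x) x 176 (its y) x 75 mm high, brass corners, brass lock plate on its near side; heavy, fixed. Origin: centre of its underside, on the desk; x away from the robot (turned up to 0.4 rad), y left, z up. Four identical panels, two near, two far, lie flush in its top between bars 12 mm wide. Three are blocked from beneath, one (any of them) is free.
- top_near_left (a point): centre of the upper face of the near left panel, 75 mm above the desk; axes as the casket's while level. Panel 100 (x) x 68 (y) x 6 mm, on a hidden pivot along y through its middle: pressed near its near or far end, that end dips if the panel is free. The hollow below, 104 x 72 mm, 63 mm deep, lets closed fingers follow the dipping end 40 mm down.
- panel_near_left (a joint): tilt of the near left panel, rad: 0 level and shut, positive with its far (+x) end down, negative with its near end down. Free: dips at 2 to 3 N pressed 34 mm from its middle, stops at +-0.95, stays at the angle where it is left (stiff pivot, no spring). Blocked: gives about 1 mm at the end, 0.03 rad at most.
- top_near_right (a point): centre of the upper face of the near right panel, 75 mm above the desk; axes as the casket's while level. Panel 100 (x) x 68 (y) x 6 mm, on a hidden pivot along y through its middle: pressed near its near or far end, that end dips if the panel is free. The hollow below, 104 x 72 mm, 63 mm deep, lets closed fingers follow the dipping end 40 mm down.
- panel_near_right (a joint): tilt of the near right panel, rad: 0 level and shut, positive with its far (+x) end down, negative with its near end down. Free: dips at 2 to 3 N pressed 34 mm from its middle, stops at +-0.95, stays at the angle where it is left (stiff pivot, no spring). Blocked: gives about 1 mm at the end, 0.03 rad at most.
- top_far_left (a point): centre of the upper face of the far left panel, 75 mm above the desk; axes as the casket's while level. Panel 100 (x) x 68 (y) x 6 mm, on a hidden pivot along y through its middle: pressed near its near or far end, that end dips if the panel is free. The hollow below, 104 x 72 mm, 63 mm deep, lets closed fingers follow the dipping end 40 mm down.
- panel_far_left (a joint): tilt of the far left panel, rad: 0 level and shut, positive with its far (+x) end down, negative with its near end down. Free: dips at 2 to 3 N pressed 34 mm from its middle, stops at +-0.95, stays at the angle where it is left (stiff pivot, no spring). Blocked: gives about 1 mm at the end, 0.03 rad at most.
- top_far_right (a point): centre of the upper face of the far right panel, 75 mm above the desk; axes as the casket's while level. Panel 100 (x) x 68 (y) x 6 mm, on a hidden pivot along y through its middle: pressed near its near or far end, that end dips if the panel is free. The hollow below, 104 x 72 mm, 63 mm deep, lets closed fingers follow the dipping end 40 mm down.
- panel_far_right (a joint): tilt of the far right panel, rad: 0 level and shut, positive with its far (+x) end down, negative with its near end down. Free: dips at 2 to 3 N pressed 34 mm from its middle, stops at +-0.95, stays at the angle where it is left (stiff pivot, no spring). Blocked: gives about 1 mm at the end, 0.03 rad at most.
- vial_mid (a point): bystander: brown dropper bottle standing upright, 27 mm across, 87 mm high; point half-way up its axis
- jar_green_mid (a point): bystander: screw jar of green powder with a black lid, 54 mm across, 56 mm high; point half-way up its axis
- powder_brush_mid (a point): bystander: slim brush with a wooden handle, 16 x 170 x 10 mm, lying flat along its own y; point at its centre

How it is judged:
By the outcome, as a careful person would: the job done as asked, in the order asked, and still so for the second after the job is handed in, with the robot touching nothing.
It also fails if it takes over 42 s, if anything falls off the work surface, if the arm or the gripper's body presses on something with over 40 N, if the wrist force passes 120 N, or if a joint passes its speed limit or range.

## Working session

There is one attempt and no reset: what is moved stays moved. The work goes in short steps, Python scripts to look and compute and a tool call to move; the robot and the scene stay as the last step left them, time stands still between calls to the robot, and variables do not carry over. Pictures are saved under pics/ and viewed, and the job is handed in when it is done.

Besides the shell and the picture viewer there is one more tool, called after "Call:" by a JSON object that holds its "op" and its "data". apply_moves: Moves the arm, as the interface text tells. Its arguments: {"type":"object","properties":{"series":{"type":"array"}},"required":["series"]}

```bash
ls; mkdir -p pics; python3 - <<'E'
from workcell import robot, viewer, order
import cv2
s=robot.observe(); print(s)
for n in ("scene","top"):
    im=viewer.snapshot(n); cv2.imwrite(f"pics/{n}0.png",im[:,:,::-1])
    c=viewer.get_calibration(n); print(n,c)
    for l in ["top_near_left","top_near_right","top_far_left","top_far_right","casket","vial_mid","jar_green_mid","powder_brush_mid"]:
        print(l,[(r['at'],round(r['score'],2)) for r in viewer.spot_point(n,l)[:4]])
print(viewer.get_calibration("wrist"), robot.nose_length)
E
```

```text
pics
{'time_s': 0.0, 'joints': array([ 1.11042248,  0.43522606,  0.02496387,  1.57406721, -0.01158151,
        1.13399057, -0.07508787]), 'qvel': array([ 4.74576145e-05, -5.04777728e-04, -7.66446544e-04, -9.57257450e-04,
       -1.02041656e-04,  5.52700825e-04, -1.00535530e-03]), 'effort': array([-1.34574805e-06, -6.67848873e+01,  9.84908268e-01, -3.14464116e+01,
       -6.04780577e-02,  4.26665065e-02,  1.26370765e-04]), 'eef_pos': array([ 218.65015441, -584.99693738,  236.95450046]), 'tcp_rot': array([-3.75478905e-04,  8.21629614e-01, -5.70021210e-01, -6.76003700e-04]), 'ft_force': array([ 0.51365622, -0.24696544,  0.75885104]), 'ft_torque': array([-0.04566813,  0.04733429, -0.00222098]), 'opening': 0.9980150386387001}
scene {'fx': 418.66166579685756, 'fy': 418.66166579685756, 'cx': 320.9421167396978, 'cy': 203.13934949915486, 'k1': 0.002209702853411053, 'R': array([[ 0.67360617, -0.73893883, -0.01497109],
       [-0.57653027, -0.51266669, -0.63622772],
       [ 0.46245819,  0.43719821, -0.77135605]]), 't': array([-451.14828211,  394.368524  ,  636.91457876])}
top_near_left [([318.
[... 811 characters left out ...]
.3, 202.0], 0.75), ([251.5, 216.8], 0.29)]
casket [([370.1, 230.5], 0.7)]
vial_mid [([260.7, 276.8], 0.7)]
jar_green_mid [([252.1, 218.5], 0.86), ([362.4, 198.3], 0.35)]
powder_brush_mid [([334.4, 152.8], 0.6)]
{'fx': 308.90156023830707, 'fy': 308.90156023830707, 'cx': 315.0241754120258, 'cy': 201.9316253097807, 'k1': -0.03804546133535193, 'hand_eye': array([[ 9.99999575e-01,  5.59319323e-04,  7.32911371e-04,
        -9.87449423e-01],
       [-7.36643329e-04,  9.62757373e-01,  2.70365860e-01,
        -7.27474158e+01],
       [-5.54394976e-04, -2.70366285e-01,  9.62757376e-01,
        -1.47774977e+02],
       [ 0.00000000e+00,  0.00000000e+00,  0.00000000e+00,
         1.00000000e+00]])} 11.0
```

View pics/scene0.png

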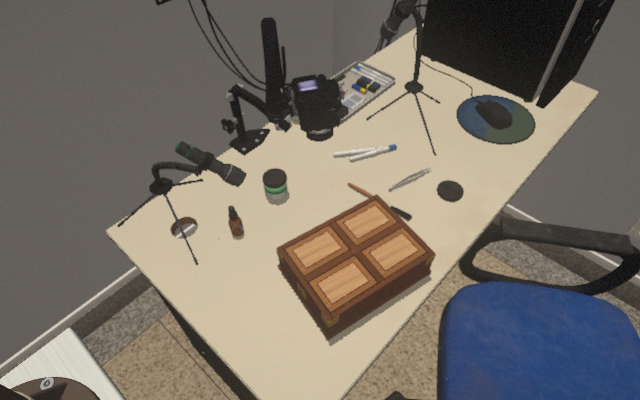

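View pics/top0.png

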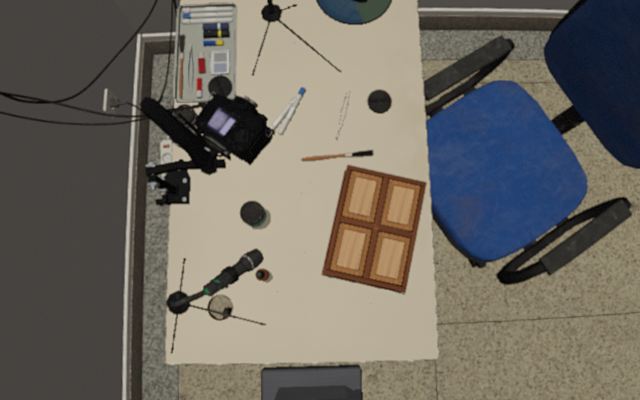

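```bash
cat > h.py <<'E'
import numpy as np, cv2
from scipy.spatial.transform import Rotation as Ro
def ray(c,px):
    K=np.array([[c['fx'],0,c['cx']],[0,c['fy'],c['cy']],[0,0,1.]])
    d=np.array([c['k1'],0,0,0,0.])
    n=cv2.undistortPoints(np.array([[px]],float),K,d)[0,0]
    return np.array([n[0],n[1],1.])
def world_pose(c,state=None):
    if 'hand_eye' in c:
        w,x,y,z=state['tcp_rot']; T=np.eye(4); T[:3,:3]=Ro.from_quat([x,y,z,w]).as_matrix(); T[:3,3]=state['eef_pos']
        M=T@c['hand_eye']; return M[:3,:3],M[:3,3]
    R=c['R']; return R.T,-R.T@c['t']
def on_plane(c,px,z,state=None):
    A,o=world_pose(c,state); d=A@ray(c,px); return o+d*(z-o[2])/d[2]
def proj(c,X,state=None):
    A,o=world_pose(c,state); p=A.T@(np.asarray(X,float)-o); a=p[:2]/p[2]; a=a*(1+c['k1']*(a@a))
    return np.array([c['fx']*a[0]+c['cx'],c['fy']*a[1]+c['cy']])
E
python3 - <<'E'
from workcell import viewer
from h import *
c=viewer.get_calibration("top"); s=viewer.get_calibration("scene")
for n,p in dict(nl=(350.4,249.8),nr=(390.3,257),fl=(361.4,198.4),fr=(400.3,202)).items(): print(n,on_plane(c,p,75).round(1))
for n,p in dict(nl=(318.7,252.3),nr=(344.4,279.6),fl=(366.4,221.9)).items(): print(n,on_plane(s,p,75).round(1))
print(on_plane(c,(260.7,276.8),43).round(),on_plane(c,(252.1,218.5),28).round(),on_plane(c,(334.4,152.8),5).round())
E
```

```text
nl [ 544.  -102.3   75. ]
nr [ 526.4 -185.5   75. ]
fl [ 652.8 -130.    75. ]
fr [ 642.7 -213.2   75. ]
nl [ 542.1 -112.2   75. ]
nr [ 530.3 -185.    75. ]
fl [ 656.8 -134.4   75. ]
[493.  90.  43.] [622. 110.  28.] [774. -79.   5.]
```

```bash
cat >> h.py <<'E'
from scipy.optimize import least_squares
L=dict(nl=(-56,40),nr=(-56,-40),fl=(56,40),fr=(56,-40))
def pose_pt(p,n,dx=0,dy=0,z=75):
    c,s=np.cos(p[2]),np.sin(p[2]); x,y=L[n][0]+dx,L[n][1]+dy
    return np.array([p[0]+c*x-s*y,p[1]+s*x+c*y,z])
def move_vec(state,target,yaw):
    # tool jaws (x) along casket -y, z down ; returns shift in tool axes cm and turn about tool axes in deg
    w,x,y,z=state['tcp_rot']; R=Ro.from_quat([x,y,z,w]).as_matrix()
    c,s=np.cos(yaw),np.sin(yaw)
    X=np.array([s,-c,0]); Z=np.array([0,0,-1.]); D=np.column_stack([X,np.cross(Z,X),Z])
    return (R.T@(np.asarray(target)-state['eef_pos'])/10).round(2), np.degrees(Ro.from_matrix(R.T@D).as_rotvec()).round(2)
E
python3 - <<'E'
from workcell import viewer,robot
from h import *
ct=viewer.get_calibration("top"); cs=viewer.get_calibration("scene")
obs=[(ct,'nl',(350.4,249.8)),(ct,'nr',(390.3,257)),(ct,'fl',(361.4,198.4)),(ct,'fr',(400.3,202)),(cs,'nl',(318.7,252.3)),(cs,'nr',(344.4,279.6)),(cs,'fl',(366.4,221.9))]
f=lambda p:np.concatenate([proj(c,pose_pt(p,n))-q for c,n,q in obs])
r=least_squares(f,[590,-157,-.23],x_scale=[10,10,.1],loss='soft_l1'); print(r.x,r.fun.reshape(-1,2).round(1))
import cv2
im=cv2.imread('pics/top0.png')
for n in L:
    q=[proj(ct,pose_pt(r.x,n,a*50,b*34)) for a,b in((1,1),(1,-1),(-1,-1),(-1,1))]
    cv2.polylines(im,[np.array(q).round().astype(int)],True,(0,255,0),1)
cv2.imwrite('pics/top0b.png',cv2.resize(im[140:310,300:450],None,fx=4,fy=4)[:600])
st=robot.observe()
t=pose_pt(r.x,'nr',34,0,230); t=np.array([560,-158,240.]);print(move_vec(st,t,r.x[2]))
E
```

```text
[ 5.91469636e+02 -1.59227204e+02 -2.14242610e-01] [[ 2.8 -0.7]
 [ 0.4 -0.9]
 [ 0.9 -0.9]
 [-1.3  2.4]
 [-0.4 -2.3]
 [-0.1  1.2]
 [-1.6 -0. ]]
(array([-28.1 , -46.92,  -0.23]), array([-0.  , -0.  , 32.77]))
```

View pics/top0b.png

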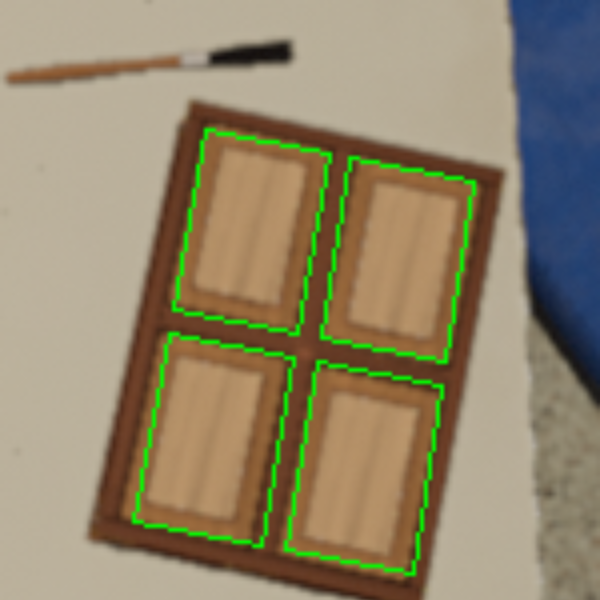

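Call:
{"op": "apply_moves", "data": {"series": [[[-2.8,-4.7,0,0,0,0,0],[-2.8,-4.7,0,0,0,0,0],[-2.8,-4.7,0,0,0,0,0],[-2.8,-4.7,0,0,0,0,0],[-2.8,-4.7,0,0,0,0,0],[-2.8,-4.7,0,0,0,0,0],[-2.8,-4.7,0,0,0,0,0],[-2.8,-4.7,0,0,0,0,0],[-2.8,-4.7,0,0,0,0,0]]]}}

```text
time_s: 2.02
eef_pos: [534.2, -196.1, 237.8]
tcp_rot: [0.001, 0.819, -0.574, 0.002]
ft_force: [1.3, -0.5, -0.2]
opening: 0.068
```

Call:
{"op": "apply_moves", "data": {"series": [[[0,-0.5,0,0,0,10.5,0],[0,-0.5,0,0,0,10.5,0],[0,0,0,0,0,10.5,0],[0,0,0,0,0,1.3,0],[0,0,0,0,0,0,0]]]}}

```text
time_s: 2.65
eef_pos: [547.7, -186.8, 237.8]
tcp_rot: [0.001, -0.622, 0.783, -0.002]
ft_force: [-0.3, -0.4, 0.3]
opening: 0.007
```

```bash
cat > fit.py <<'E'
from workcell import viewer,robot
from h import *
cw=viewer.get_calibration("wrist")
st=robot.observe(); im=viewer.snapshot("wrist"); print({k:st[k] for k in('time_s','eef_pos','tcp_rot','ft_force','joints')})
obs=[]
names=dict(nl='near_left',nr='near_right',fl='far_left',fr='far_right')
for n in L:
    r=viewer.spot_point("wrist",'top_'+names[n])
    if r: obs.append((n,r[0]['at'])); print(n,r[0]['at'],r[0]['score'],on_plane(cw,r[0]['at'],75,st).round(1))
f=lambda p:np.concatenate([proj(cw,pose_pt(p,n),st)-q for n,q in obs])
r=least_squares(f,[591,-159,-.214],x_scale=[10,10,.1],loss='soft_l1'); print(r.x.round(3),r.fun.reshape(-1,2).round(1))
np.save('pose.npy',r.x)
im=im[:,:,::-1].copy()
cv2.imwrite('pics/w1raw.png',im)
for n in L:
    q=[proj(cw,pose_pt(r.x,n,a*50,b*34),st) for a,b in((1,1),(1,-1),(-1,-1),(-1,1))]
    cv2.polylines(im,[np.array(q).round().astype(int)],True,(0,255,0),1)
cv2.imwrite('pics/w1.png',im)
E
python3 fit.py
```

```text
{'time_s': 2.65, 'eef_pos': array([ 547.67459755, -186.78436687,  237.83586475]), 'tcp_rot': array([ 5.31126220e-04, -6.22301261e-01,  7.82774957e-01, -2.05537596e-03]), 'ft_force': array([-0.28290337, -0.43737171,  0.27304628]), 'joints': array([ 0.27005374,  0.35951701, -0.04708116,  1.68918238,  0.02063588,
        1.08946866, -1.58173921])}
nl [237.4, 207.4] 0.68 [ 546.4 -102.4   75. ]
nr [318.8, 212.5] 0.84 [ 521.7 -184.5   75. ]
fl [233.3, 88.6] 0.73 [ 660.8 -132.5   75. ]
fr [319.7, 92.8] 0.76 [ 638.3 -211.9   75. ]
[ 5.93706e+02 -1.57956e+02 -2.54000e-01] [[ 1.6 -3.4]
 [-3.5 -6.5]
 [ 1.7  2.8]
 [-1.1  0.7]]
```

View pics/w1.png

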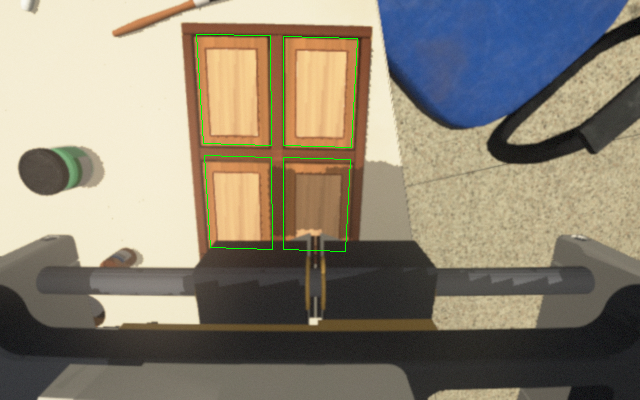

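```bash
python3 -c "
import cv2
im=cv2.imread('pics/w1raw.png')[10:260,170:390]; cv2.imwrite('pics/w1z.png',cv2.resize(im[:150],None,fx=3.5,fy=3.5,interpolation=cv2.INTER_CUBIC)); cv2.imwrite('pics/w1z2.png',cv2.resize(im[120:],None,fx=3.5,fy=3.5,interpolation=cv2.INTER_CUBIC))
t=cv2.imread('pics/top0.png')[160:300,315:435]; cv2.imwrite('pics/t0z.png',cv2.resize(t,None,fx=4.2,fy=4.2,interpolation=cv2.INTER_CUBIC))
"
```

```text
(no output)
```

View pics/w1z.png

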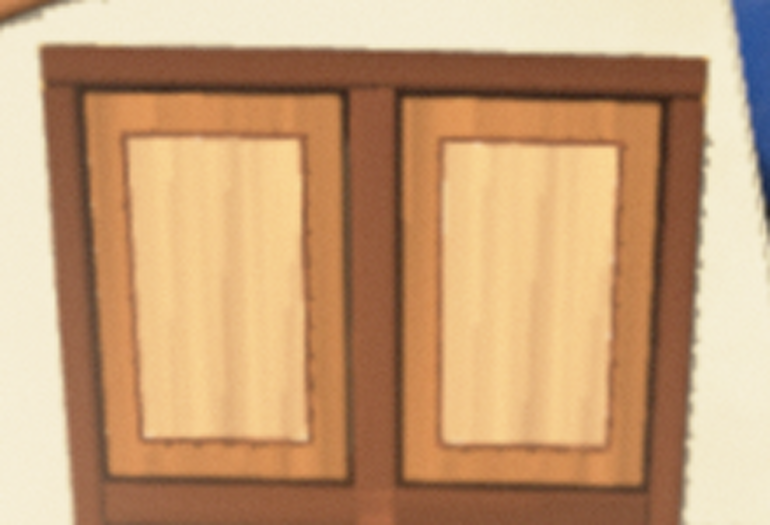

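View pics/w1z2.png

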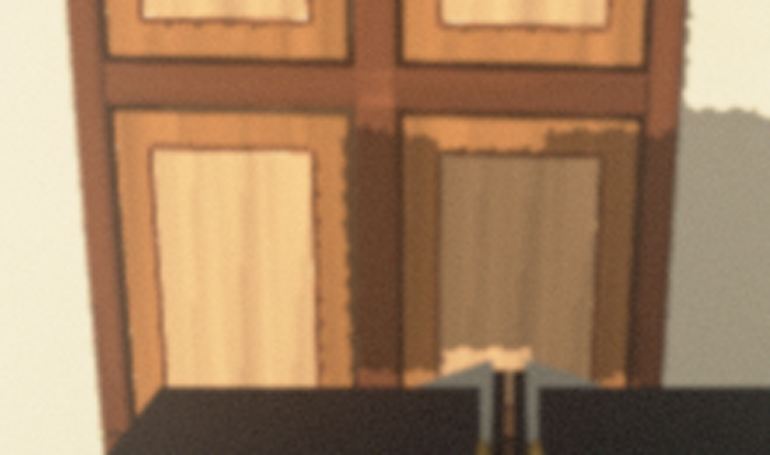

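View pics/t0z.png

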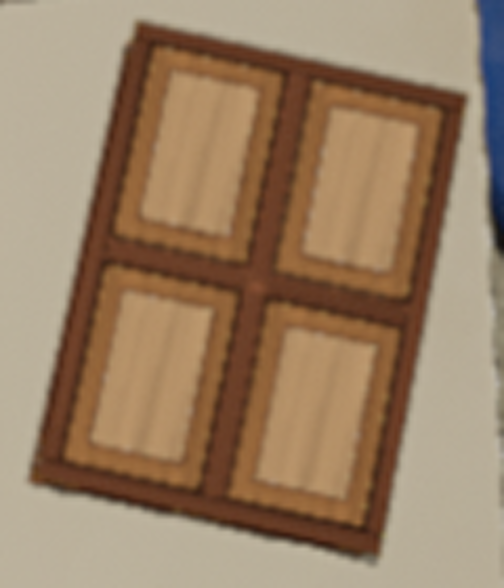

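```bash
cat > fit2.py <<'E'
from workcell import viewer,robot
from h import *
cw=viewer.get_calibration("wrist"); ct=viewer.get_calibration("top"); st=robot.observe()
C=[(1,1),(1,-1),(-1,-1),(-1,1)]
W=[];T=[]
def add(lst,n,pts,sc,ox,oy,cs=C):
    for (a,b),(u,v) in zip(cs,pts): lst.append((n,a*51,b*35,np.array([(u+.5)/sc-.5+ox,(v+.5)/sc-.5+oy])))
add(W,'fl',[(83,92),(346,94),(350,479),(108,477)],3.5,170,10)
add(W,'fr',[(400,97),(662,100),(645,487),(402,483)],3.5,170,10)
add(W,'nl',[(113,109),(348,112)],3.5,170,130)
add(W,'nr',[(402,116),(640,121)],3.5,170,130)
add(T,'fl',[(147,47),(288,72),(250,262),(115,236)],4.2,315,160)
add(T,'fr',[(312,85),(442,112),(410,298),(277,272)],4.2,315,160)
add(T,'nl',[(104,265),(238,293),(198,488),(64,460)],4.2,315,160)
add(T,'nr',[(265,305),(404,328),(364,527),(228,500)],4.2,315,160)
def f(p,w,t,z=None):
    z=75 if z is None else p[3]
    o=[]
    if w: o+=[proj(cw,pose_pt(p,n,a,b,z),st)-q for n,a,b,q in W]
    if t: o+=[proj(ct,pose_pt(p,n,a,b,z))-q for n,a,b,q in T]
    return np.concatenate(o)
for w,t in((1,0),(0,1),(1,1)):
    r=least_squares(f,[591,-159,-.22],x_scale=[10,10,.1],args=(w,t)); print(w,t,r.x.round(3),'rms',np.sqrt(np.mean(r.fun**2)))
rz=least_squares(f,[591,-159,-.22,75],x_scale=[10,10,.1,10],args=(1,1,1)); print('free z',rz.x.round(3))
np.save('pose.npy',r.x)
for n in L:
    for dx in(34,-34): print(n,dx,pose_pt(r.x,n,dx,0,95).round(1),move_vec(st,pose_pt(r.x,n,dx,0,95),r.x[2]))
E
python3 fit2.py
```

```text
1 0 [ 5.90872e+02 -1.57696e+02 -2.50000e-01] rms 2.1508583260087915
0 1 [ 5.90709e+02 -1.58065e+02 -2.45000e-01] rms 1.1720460101060728
1 1 [ 5.90825e+02 -1.57829e+02 -2.48000e-01] rms 1.668053989147596
free z [ 5.90505e+02 -1.58069e+02 -2.50000e-01  8.00450e+01]
nl 34 [ 579.3 -113.6   95. ] (array([-7.9 , -1.36, 14.28]), array([-0.23, -0.09,  1.06]))
nl -34 [513.4 -96.9  95. ] (array([-8.02,  5.44, 14.25]), array([-0.23, -0.09,  1.06]))
nr 34 [ 559.7 -191.2   95. ] (array([ 0.1 , -1.21, 14.29]), array([-0.23, -0.09,  1.06]))
nr -34 [ 493.8 -174.5   95. ] (array([-0.02,  5.58, 14.26]), array([-0.23, -0.09,  1.06]))
fl 34 [ 687.9 -141.2   95. ] (array([ -7.69, -12.56,  14.32]), array([-0.23, -0.09,  1.06]))
fl -34 [ 622.  -124.5   95. ] (array([-7.81, -5.76, 14.29]), array([-0.23, -0.09,  1.06]))
fr 34 [ 668.2 -218.7   95. ] (array([  0.31, -12.41,  14.33]), array([-0.23, -0.09,  1.06]))
fr -34 [ 602.3 -202.    95. ] (array([ 0.19, -5.61, 14.31]), array([-0.23, -0.09,  1.06]))
```

Call:
{"op": "apply_moves", "data": {"series": [[[0.1,-1.1,3,0,0,1.1,0],[0,0,5,0,0,0,0],[0,0,4.5,0,0,0,0],[0,0,1.5,0,0,0,0],[0,0,0,0,0,0,0]]]}}

```text
time_s: 3.52
eef_pos: [561.0, -192.2, 96.7]
tcp_rot: [0.002, -0.615, 0.789, -0.004]
ft_force: [-1.2, -0.3, 0.6]
opening: 0.007
```

```bash
cat > rel.py <<'E'
from workcell import robot
from h import *
import sys
p=np.load('pose.npy'); st=robot.observe()
print(st['time_s'],st['eef_pos'].round(1),'F',st['ft_force'].round(1))
for n in L:
  for dx in (33,-33): print(n,dx,*move_vec(st,pose_pt(p,n,dx,0,93),p[2]))
E
python3 rel.py
```

```text
3.525 [ 561.  -192.2   96.7] F [-1.2 -0.3  0.6]
nl 33 [-8.07  0.24  0.36] [-0.52 -0.07  0.09]
nl -33 [-8.08  6.84  0.3 ] [-0.52 -0.07  0.09]
nr 33 [-0.07  0.25  0.37] [-0.52 -0.07  0.09]
nr -33 [-0.08  6.85  0.31] [-0.52 -0.07  0.09]
fl 33 [ -8.05 -10.96   0.46] [-0.52 -0.07  0.09]
fl -33 [-8.06 -4.36  0.4 ] [-0.52 -0.07  0.09]
fr 33 [ -0.05 -10.95   0.47] [-0.52 -0.07  0.09]
fr -33 [-0.06 -4.35  0.41] [-0.52 -0.07  0.09]
```

Call:
{"op": "apply_moves", "data": {"series": [[[-0.1,0.3,0.3,0.5,0,0,0],[0,0,0.5,0,0,0,0],[0,0,0.2,0,0,0,0],[0,0,0.2,0,0,0,0]]]}}

```text
time_s: 4.03
eef_pos: [561.1, -191.2, 88.6]
tcp_rot: [0.007, -0.615, 0.789, -0.011]
ft_force: [-0.1, -0.4, -0.5]
opening: 0.004
```

Call:
{"op": "apply_moves", "data": {"series": [[[0,0,0.2,0,0,0,0],[0,0,0.2,0,0,0,0]]]}}

```text
time_s: 4.28
eef_pos: [561.5, -191.4, 84.8]
tcp_rot: [0.008, -0.615, 0.789, -0.011]
ft_force: [-1.2, -0.3, 2.4]
opening: 0.003
```

Call:
{"op": "apply_moves", "data": {"series": [[[0,0,0.2,0,0,0,0],[0,0,0.2,0,0,0,0]]]}}

```text
time_s: 4.53
eef_pos: [561.6, -191.4, 80.8]
tcp_rot: [0.008, -0.615, 0.789, -0.011]
ft_force: [-1.3, -0.6, 2.6]
opening: 0.007
```

```bash
python3 rel.py | grep -E "F|nr"
```

```text
4.525 [ 561.6 -191.4   80.8] F [-1.3 -0.6  2.6]
nr 33 [ 0.03  0.26 -1.23] [-1.51 -0.07  0.09]
nr -33 [ 0.02  6.86 -1.41] [-1.51 -0.07  0.09]
```

Call:
{"op": "apply_moves", "data": {"series": [[[0,0,0.3,0,0,0,0],[0,0,0.3,0,0,0,0],[0,0,0.3,0,0,0,0]]]}}

```text
time_s: 4.9
eef_pos: [562.0, -191.5, 71.3]
tcp_rot: [0.008, -0.615, 0.789, -0.011]
ft_force: [-1.0, 0.6, 3.2]
opening: -0.001
```

Call:
{"op": "apply_moves", "data": {"series": [[[0,0.3,0.3,-1.5,0,0,0],[0,0.1,0.3,0,0,0,0],[0,0,0.3,0,0,0,0]]]}}

```text
time_s: 5.28
eef_pos: [559.3, -190.8, 61.9]
tcp_rot: [-0.0, -0.615, 0.789, -0.001]
ft_force: [-0.2, -1.0, 3.2]
opening: 0.004
```

```bash
python3 rel.py | grep -E "F|nr"; python3 - <<'E'
from workcell import viewer
import cv2
cv2.imwrite('pics/w2.png',viewer.snapshot('wrist')[:,:,::-1]); cv2.imwrite('pics/s2.png',viewer.snapshot('scene')[:,:,::-1])
E
```

```text
5.275 [ 559.3 -190.8   61.9] F [-0.2 -1.   3.2]
nr 33 [ 0.03  0.05 -3.11] [-0.06 -0.07  0.09]
nr -33 [ 0.02  6.65 -3.12] [-0.06 -0.07  0.09]
```

View pics/w2.png

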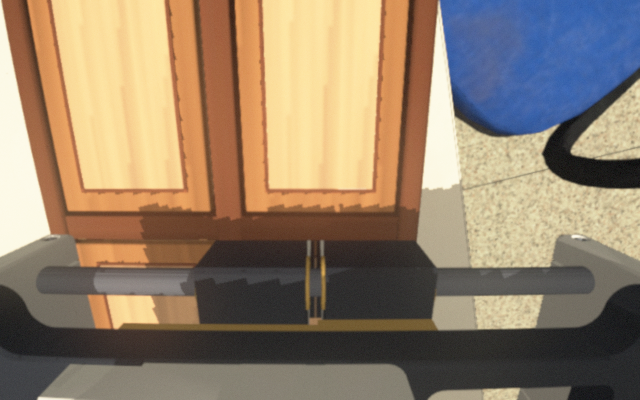

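View pics/s2.png

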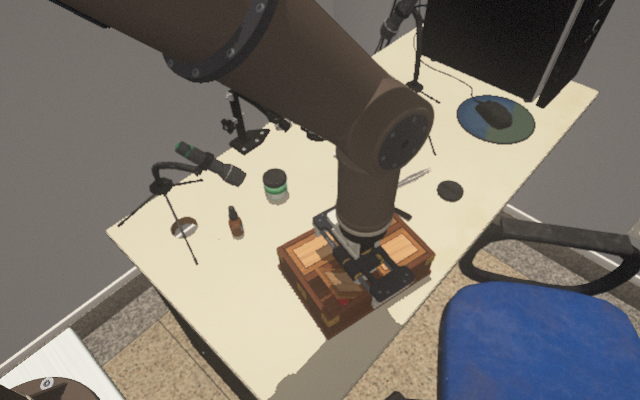

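Call:
{"op": "apply_moves", "data": {"series": [[[0,0,0.3,0,0,0,0],[0,0,0.2,0,0,0,0]]]}}

```text
time_s: 5.62
eef_pos: [559.1, -190.8, 56.5]
tcp_rot: [-0.0, -0.615, 0.789, -0.001]
ft_force: [1.3, -0.2, 1.2]
opening: 0.006
```

Call:
{"op": "apply_moves", "data": {"series": [[[0,0,0.2,0,0,0,0],[0,0,0.1,0,0,0,0]]]}}

```text
time_s: 5.88
eef_pos: [559.1, -190.7, 53.3]
tcp_rot: [-0.0, -0.615, 0.789, -0.001]
ft_force: [1.5, 0.8, 2.0]
opening: 0.007
```

Call:
{"op": "apply_moves", "data": {"series": [[[0,0,0.1,0,0,0,0]]]}}

```text
time_s: 6.0
eef_pos: [559.4, -190.8, 52.3]
tcp_rot: [-0.0, -0.615, 0.789, -0.001]
ft_force: [1.3, -0.8, 3.6]
opening: 0.007
```

Call:
{"op": "apply_moves", "data": {"series": [[[0,0,0.15,0,0,0,0],[0,0,0.1,0,0,0,0]]]}}

```text
time_s: 6.25
eef_pos: [560.5, -191.1, 50.4]
tcp_rot: [0.001, -0.615, 0.789, -0.002]
ft_force: [1.7, -0.3, 5.3]
opening: 0.002
```

Call:
{"op": "apply_moves", "data": {"series": [[[0,0,0.15,0,0,0,0]]]}}

```text
time_s: 6.38
eef_pos: [561.2, -191.3, 49.3]
tcp_rot: [0.001, -0.615, 0.789, -0.002]
ft_force: [2.2, 0.0, 5.7]
opening: 0.004
```

Call:
{"op": "apply_moves", "data": {"series": [[[0,0,0.15,0,0,0,0]]]}}

```text
time_s: 6.5
eef_pos: [561.9, -191.5, 48.1]
tcp_rot: [0.002, -0.615, 0.789, -0.003]
ft_force: [2.8, -0.1, 6.1]
opening: 0.003
```

Call:
{"op": "apply_moves", "data": {"series": [[[0,0.3,0.2,0,0,0,0]]]}}

```text
time_s: 6.62
eef_pos: [561.5, -191.3, 47.4]
tcp_rot: [0.003, -0.615, 0.789, -0.005]
ft_force: [5.3, -1.3, 16.4]
opening: 0.005
```

Call:
{"op": "apply_moves", "data": {"series": [[[0,0.2,0.2,0,0,0,0]]]}}

```text
time_s: 6.75
eef_pos: [562.1, -191.5, 46.9]
tcp_rot: [0.005, -0.615, 0.789, -0.007]
ft_force: [4.3, -0.9, 11.5]
opening: 0.0
```

Call:
{"op": "apply_moves", "data": {"series": [[[0,-0.3,-0.2,0,0,0,0],[0,-0.1,-1,0,0,0,0],[0,0,-2,0,0,0,0],[0,0,-4,0,0,0,0],[0,0,-5,0,0,0,0],[0,0,-5,0,0,0,0],[0,0,0,0,0,0,0]]]}}

```text
time_s: 7.62
eef_pos: [559.9, -190.7, 223.5]
tcp_rot: [0.002, -0.615, 0.789, -0.003]
ft_force: [-0.3, -0.3, -0.7]
opening: 0.006
```

```bash
python3 rel.py | grep -E "F|nr"; python3 - <<'E'
from workcell import viewer
import cv2
cv2.imwrite('pics/w3.png',viewer.snapshot('wrist')[:,:,::-1]); cv2.imwrite('pics/s3.png',viewer.snapshot('scene')[:,:,::-1])
E
```

```text
7.625 [ 559.9 -190.7  223.5] F [-0.3 -0.3 -0.7]
nr 33 [ 0.04  0.21 13.05] [-0.44 -0.06  0.1 ]
nr -33 [ 0.03  6.81 12.99] [-0.44 -0.06  0.1 ]
```

View pics/w3.png

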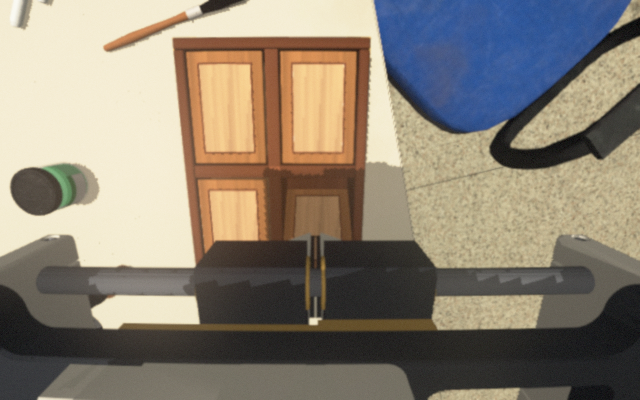

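View pics/s3.png

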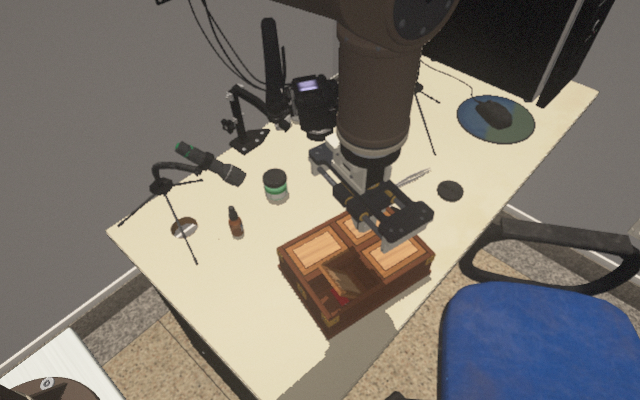

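Call:
{"op": "apply_moves", "data": {"series": [[[0,-4,-2,0,0,0,0],[0,-5,-1,0,0,0,0],[0,-5,0,0,0,0,0],[0,-3,0,0,0,0,0],[0,0,0,0,0,0,0]]]}}

```text
time_s: 8.35
eef_pos: [720.6, -231.2, 237.2]
tcp_rot: [-0.006, -0.615, 0.789, 0.007]
ft_force: [-0.8, -0.3, -0.2]
opening: 0.008
```

```bash
python3 - <<'E'
from workcell import viewer,robot
from h import *
p=np.load('pose.npy'); st=robot.observe(); cw=viewer.get_calibration('wrist')
for nm in('wrist','scene','top'):
    c=viewer.get_calibration(nm); raw=viewer.snapshot(nm)[:,:,::-1].copy()
    for th,col in((.95,(0,255,0)),(.8,(255,0,255))):
        q=[]
        for a,b in((1,1),(1,-1),(-1,-1),(-1,1)):
            x,z=a*50*np.cos(th)+3*np.sin(th), 72-a*50*np.sin(th)+3*np.cos(th)
            q.append(proj(c,pose_pt(p,'nr',x,b*34,z),st))
        q=np.array(q); ctr=q.mean(0).astype(int); k=5
        if col==(0,255,0): x0,y0=max(ctr[0]-70,0),max(min(ctr[1]-50,300),0); im=cv2.resize(raw[y0:y0+100,x0:x0+140],None,fx=k,fy=k); cv2.imwrite(f'pics/{nm}4raw.png',im)
        cv2.polylines(im,[((q-[x0,y0]+.5)*k).astype(int)],True,col,1)
    cv2.imwrite(f'pics/{nm}4.png',im)
    if nm=='wrist': cv2.imwrite('pics/wrist4full.png',raw)
print(st['time_s'],st['ft_force'].round(1),[ (l,viewer.spot_point('top',l)[:1]) for l in('vial_mid','jar_green_mid','powder_brush_mid')])
E
python3 -c "
import cv2,numpy as np
cv2.imwrite('pics/cmp.png',cv2.resize(np.vstack([np.hstack([cv2.imread(f'pics/{n}4raw.png'),cv2.imread(f'pics/{n}4.png')]) for n in ('scene','top')]),(800,571)))"
```

```text
8.35 [-0.8 -0.3 -0.2] [('vial_mid', [{'at': [261.9, 275.5], 'score': 0.56}]), ('jar_green_mid', [{'at': [249.5, 215.1], 'score': 0.9}]), ('powder_brush_mid', [{'at': [335.5, 155.2], 'score': 0.83}])]
```

View pics/cmp.png

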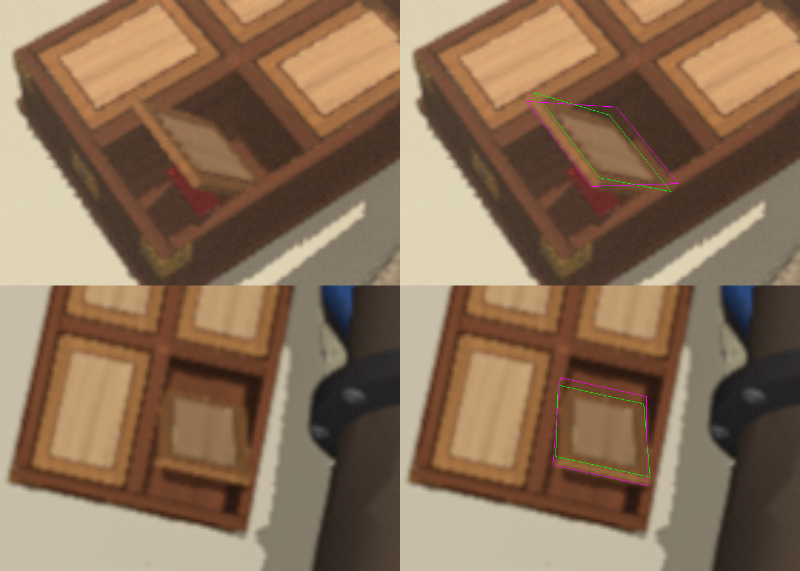

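View pics/wrist4.png

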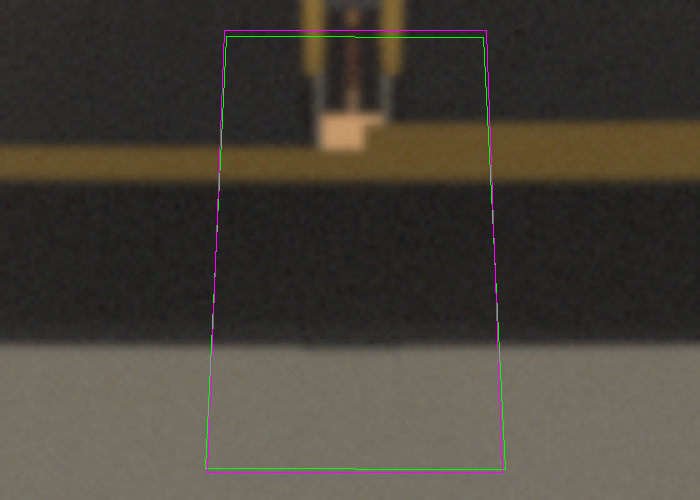

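```bash
python3 -c "
from workcell import order; print(order.finish_job())"
```

```text
the job is handed in; nothing more can be done
None
```

The near right panel is the free one. I pushed its far end down until it reached its stop, drew back clear of the casket, and handed the job in at about 8.4 s of the 42 s allowed.

- **Finding it:** The near right panel was the first one I pressed, about 33 mm from its middle towards the far end. It dipped at roughly 2.5 N and followed the fingertips down, so I did not press the other three.
- **At the stop:** About 34 mm down, the fingertips began sliding along the panel's slope. A firmer push then rose to about 16 N with the panel not yielding, which fits the 0.95 rad limit. No measured wrist force went above that.
- **Last checks:** Camera views taken after drawing back show the panel standing open with its near end up and the hollow exposed. The outlines I drew for 0.95 rad matched only roughly. In the top view the panel looks slightly shorter, so if anything steeper, but its far edge is in shadow and I did not measure the exact tilt.
- **Touching nothing:** The wrist force read about zero after drawing back.
- **Bystanders:** The bottle, jar and brush were found within 1 to 4 pixels of their starting positions, close to the networks' usual error. The gripper never went near them at low height.
- **Small slip:** I made one tilt correction with the wrong sign on the way down, about 1.5 degrees, and fixed it during the push.

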